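Open the anvil's guard gate

TASK

Two small iron guard pens stand on the smith's bench. Open the gate of the pen that holds the little anvil (its latch has the brass ball knob): lift the latch bar by the knob until it is out of its catch, swing the gate towards you to about a right angle, then let go so that the bar drops back down and the gate stays wide open. Leave the other pen, with the copper pot and the black knob, shut and latched.

Things in the scene. Friction and masses are not known exactly. Their poses are not given: they have to be found in the camera images.
- anvil_pen: Fixed black iron pen on a wooden base board (180 mm deep in x, 220 mm wide in y), grey anvil inside. Origin: centre of its underside; -x is its gate side, facing the robot, +y its hinge end. Front posts are 184 mm high, the rest of the pen 114 mm. The right front post carries the catch: its upturned prong keeps the gate shut until the bar is lifted by about 0.12 rad.
- anvil_knob (a point): Centre of the brass ball knob (30 mm diameter, on a 10 mm round stem) on the anvil pen's latch bar. With the bar down it is 0.202 m above the bench and 52 mm above the bar's middle; gate and bar reach only 0.157 m, and the nearest post is 55 mm to the side, so the ball can be pinched from above.
- anvil_hinge (a point): Point on the vertical hinge axis of the anvil pen's gate, 0.15 m above the bench, at the gate's left end seen from the robot. Axes turn with the gate: -y runs along it to the free end, -x out of the pen, z up. In them the knob with the bar down lies at x -13, y -140, z +52 mm. The gate (168 mm long, about 0.7 kg, slight hinge friction 0.05 N m) stays where it is left.
- anvil_gate (a joint): Opening angle of the anvil pen's gate, rad: 0 shut, grows as the free end swings out of the pen towards the robot (clockwise seen from above); stop at 1.9.
- anvil_latch (a joint): Angle of the anvil pen's latch bar, rad: 0 level in its catch, grows as the knob is lifted, stop at 0.7. It pivots on the gate about a level axis across the gate, 20 mm from the hinge axis; the knob is 120 mm along the bar and 52 mm above the pivot, so at 0.2 rad it is 23 mm up and 13 mm nearer the hinge. The bar (190 mm, 0.18 kg) drops by its own weight when let go.
- pot_gate (a joint): Opening angle of the gate of the other pen (same make and size, copper pot inside, black ball knob), rad: 0 shut. To be left shut.
- pot_latch (a joint): Angle of the other pen's latch bar, rad: 0 down in its catch. To be left down.

How it is judged (in metres and radians):
On the way, in this order (a step that is already met when the one before it is completed fails the run):
1. the anvil pen's latch bar is lifted clear of its catch while the gate is still shut (value of joint anvil_latch above 0.12 rad and value of joint anvil_gate below 0.12 rad), for 0.1 s.
2. the anvil pen's gate is swung wide open (value of joint anvil_gate above 1.13 rad), for 0.1 s.
At the end, for the whole second after the job is handed in: The anvil pen's gate stands still, open by at least 65 degrees (1.13 rad), its latch bar let go and back down (within 0.06 rad of level); the other pen's gate is shut (within 0.08 rad) and its bar down (within 0.06 rad) (value of joint anvil_gate above 1.13 rad and value of joint each of anvil_latch, pot_latch below 0.06 rad and velocity of joint anvil_gate between -0.05 and 0.05 rad/s and value of joint pot_gate below 0.08 rad); the robot touches nothing.
It fails at once if the other pen's gate is opened (value of joint pot_gate above 0.2 rad).
It fails at once if the other pen's latch is lifted out of its catch (value of joint pot_latch above 0.12 rad).
It also fails if it takes over 38 s, if anything falls off the work surface, if the arm or the gripper's body presses on something with over 40 N, if the wrist force passes 120 N, or if a joint passes its speed limit or range.

ROBOT

A 7-joint arm with a two-finger parallel gripper is mounted at the origin on the work surface. World frame = base frame: x ahead of the robot, y to its left, z up, the work surface at z = 0. Lengths are in mm, angles in rad, forces in N, time in s.
With the tool pointing down it reaches from about 400 to 875 mm from the base axis. Payload 4.4 kg.
Tool frame: the origin (TCP) lies on the centre line of the jaws, within the pads' length; the fingertips stand 19 mm ahead of it and the grasp point (between the pads) is the TCP; z points along the fingers, y is the line along which they close (so a half turn about z gives the same grasp; the last joint's range is limited). The gripper opens to 85 mm and grips with 20 to 120 N. Pads are 22 mm wide; open, the fingers measure 114 mm over their backs; the gripper's body (76 mm by 85 mm) begins 54 mm behind the grasp point. The pads swing forward as they close: fully open they stand 13 mm farther back than shut.
Start: joints at [1.047, 0.628, 0.038, 1.517, -0.027, 0.996, -0.02], TCP at [287.312, -583.069, 250.313] pointing down, gripper open.
Joint ranges: [-3.06, 3.06], [-0.37, 2.12], [-1.25, 1.32], [0.18, 2.47], [-1.1, 4.24], [0.23, 1.98], [-2.94, 2.94]. Speed limits (rad/s): [2.57, 2.57, 3.14, 3.14, 3.14, 3.14, 3.14].

INTERFACE

Orientations are given as [roll, pitch, yaw] about the fixed x, y, z axes, in that order (R = Rz(yaw) Ry(pitch) Rx(roll)).
In Python, from cell import ctrl, viewer, silhouettes gives the robot as it stands.
- The arm moves only by the shell command python3 -m creep 'ROWS'. ROWS is JSON, a list of rows, each an object with "jaw": the gripper command: -1 is shut, 1 is fully open, values between are in proportion; "xyz": the shift along the tool's x, y, z in mm, a list of three; "angular": the turn, a rotation vector about the tool's x, y, z in rad, a list of three. In form: [{"jaw": jaw, "xyz": [tx, ty, tz], "angular": [rx, ry, rz]}, ...]. A call has 1 to 12 rows; each row is the pose to reach, as a shift and turn from the pose commanded when the call began, along the tool's axes at that moment; what a row does not reach only later rows make up. A row lasts 1/8 s, in which the tool goes at most 62.5 mm and 10.7 degrees, less where a joint would pass 70% of its speed; a pose out of reach is approached as far as the arm can. A call with a gripper value outside its range is refused whole. The fingers move at their own pace and stop on an object; the grip force is fixed at half the most. Time passes only in rows, so rows that repeat a pose let the fingers close. It gives the time, the measured TCP pose, the force, the opening and the grip force at its end, in the units of the state.
- ctrl.read_state(): the state, without advancing time (a new reading comes with each control period).
- viewer.get_image(name): name is "scene" or "top" or "wrist"; returns (picture, depth): 420x560x3 uint8, red, green, blue; 420x560 float32, mm along the optical axis (not along the pixel's ray), 0 where there is no reading.
- viewer.camera_model(name): a dict with "fx", "fy", "cx", "cy" (pixels), "T" (4x4, takes a point from camera to world coordinates). Camera axes: x right, y down, z forward; pixel columns grow to the right and rows downward; lengths in mm; the calibration is good to about 2 mm. A picture is of the moment at which its call begins: read the wrist's pose just before it. camera_model takes no time and is no camera call; for the wrist camera it gives the pose at the moment of the call.
- ctrl.finish_job(): hands the job in; it is judged then, once.
Trained networks look in the newest picture that a camera, given by its name, has taken for a name from the list of things; names that differ only in an ending like _2 or _b are one class to them, and where a whole thing is asked for, a point or a joint stands for the part that bears it (a point fixed in the world has none). Each returns a list of dicts, best first, with "score" (0 to 1); they miss things now and then, are a little off and sometimes report something else, mostly with a low value. They report only what shows in the picture. A call takes as long as a camera call.
- silhouettes(camera, target): "pixels" (420x560 bool, what is visible of it) and "xy" ([column, row] in pixels, amid what is visible of it).
The state is a dict: "clock": time; "qpos": joint angles; "qd": joint speeds; "tau": joint torques, N m; "eef_pos": TCP position; "tool_rot": TCP orientation; "force": force on the tool from outside, world axes, zero at the start; "torque": the same for the moment, N m; "width": finger opening in mm; "gripper_force": force on a finger pad.
Only numpy, scipy, OpenCV 4.12 (cv2) and the standard library are available. Lean on these libraries where they do the work, as an engineer would, in place of code of your own. Each camera call takes 0.05 s, during which the arm holds its last target. There are 200 camera calls.

## Working session

There is one attempt and no reset: what is moved stays moved. The work goes in short steps, Python scripts to look and compute and a shell command to move; the robot and the scene stay as the last step left them, time stands still between calls to the robot, and variables do not carry over. Pictures are saved under pics/ and viewed, at most 10 in all, crops included, and the job is handed in when it is done.

```bash
mkdir -p pics
cat > h.py <<'E'
import numpy as np, cv2
from cell import ctrl, viewer, silhouettes
def world(cam,pix,d,m=None):
    m=m or viewer.camera_model(cam); u,v=pix
    p=np.array([(u-m['cx'])/m['fx']*d,(v-m['cy'])/m['fy']*d,d,1]); return (np.array(m['T'])@p)[:3]
def cloud(cam,mask,dep):
    m=viewer.camera_model(cam); v,u=np.nonzero(mask&(dep>0)); d=dep[v,u]
    p=np.stack([(u-m['cx'])/m['fx']*d,(v-m['cy'])/m['fy']*d,d,np.ones_like(d)])
    return (np.array(m['T'])@p)[:3].T
def save(n,im): cv2.imwrite(f'pics/{n}.png',im[:,:,::-1])
E
python3 - <<'E'
from h import *
s=ctrl.read_state(); print(s['clock'],s['eef_pos'],s['tool_rot'],s['width'])
ims=[]
for c in('scene','top'):
    im,d=viewer.get_image(c); ims.append(im); 
    for t in('anvil_knob','anvil_pen','anvil_gate'):
        for r in silhouettes(c,t)[:3]:
            P=cloud(c,r['pixels'],d)
            print(c,t,round(r['score'],2),np.round(r['xy']),len(P), np.median(P,0).round() if len(P) else '', P.min(0).round() if len(P) else '',P.max(0).round() if len(P) else '')
save('a',cv2.resize(np.vstack(ims),(448,672))[:600] if 0 else cv2.resize(np.hstack(ims),(800,300)))
save('scene',ims[0]);save('top',ims[1])
E
```

```text
0.0 [ 287.05589766 -582.51854518  249.36801112] [-3.13965610e+00  1.83598844e-05  4.57809707e-01] 85.68152705606796
scene anvil_knob 0.77 [235. 117.] 491 [ 567. -230.  156.] [ 401. -469.   -4.] [ 580. -117.  219.]
scene anvil_pen 0.95 [224. 181.] 10008 [ 645. -186.   53.] [ 401. -496.   -7.] [750. -79. 219.]
scene anvil_gate 0.77 [246. 150.] 1989 [ 578. -206.  120.] [ 420. -433.   -6.] [632. -92. 219.]
top anvil_knob 0.97 [385. 240.] 387 [ 563. -224.  157.] [ 551. -311.   -1.] [ 582. -111.  219.]
top anvil_pen 0.79 [361. 210.] 6240 [ 654. -197.   25.] [ 545. -352.   -7.] [771. -78. 219.]
top anvil_gate 0.59 [372. 241.] 703 [ 568. -193.  156.] [ 549. -309.   -1.] [ 595. -101.  219.]
```

View pics/a.png

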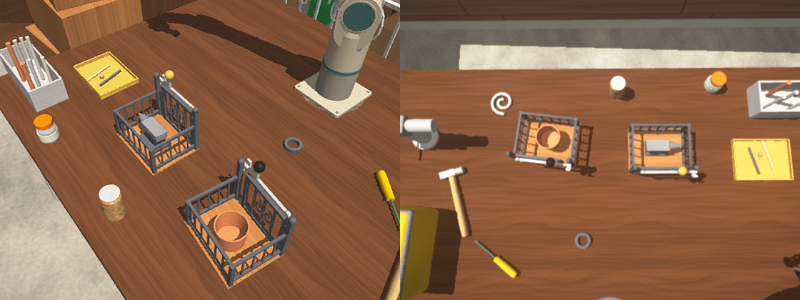

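The pictures show both pens with their gates facing the robot (down in the top view). The anvil pen is the right one at about (661,150) in the joined picture, with its brass knob near (683,171). The pot pen is to its left, with the black knob near (567,163). Next I measure the knob and the gate line.

```bash
python3 - <<'E'
from h import *
for c in('scene','top'):
    im,d=viewer.get_image(c)
    r=silhouettes(c,'anvil_knob')[0]; g=silhouettes(c,'anvil_pen')[0]
    hsv=cv2.cvtColor(im,cv2.COLOR_RGB2HSV)
    k=cv2.dilate(r['pixels'].astype(np.uint8),np.ones((5,5)))>0
    b=k&(hsv[...,1]>110)&(hsv[...,2]>100)&(hsv[...,0]>15)&(hsv[...,0]<35)
    P=cloud(c,b,d); P=P[(P[:,2]>175)&(P[:,2]<230)]
    print(c,'knob',len(P),P.mean(0).round(1),P.min(0).round(),P.max(0).round())
    # sphere fit r=15
    from scipy.optimize import least_squares
    q=least_squares(lambda x:np.linalg.norm(P-x,axis=1)-15,P.mean(0)-[0,0,8],loss='soft_l1').x; print(q.round(1))
    P=cloud(c,g['pixels']|k,d)
    L=P[(P[:,2]>145)&(P[:,2]<162)]; print('bar',len(L),cv2.minAreaRect(L[:,:2].astype(np.float32)),L.min(0).round(),L.max(0).round())
    H=P[(P[:,2]>175)&(P[:,2]<190)]
    print('post tops',H[::max(1,len(H)//10)].round())
    B=P[(P[:,2]>0)&(P[:,2]<20)]; print('base',cv2.minAreaRect(B[:,:2].astype(np.float32)))
E
python3 - <<'E'
import sys;sys.path.insert(0,'.')
import cv2
im=cv2.imread('pics/top.png');cv2.imwrite('pics/crop.png',cv2.resize(im[150:280,300:440],None,fx=4,fy=4))
E
```

```text
scene knob 148 [ 568.9 -230.3  207.6] [ 555. -248.  192.] [ 580. -219.  218.]
[ 564.7 -236.8  201.2]
bar 783 ((574.7059326171875, -190.17413330078125), (220.35861206054688, 38.67381286621094), 85.13162994384766) [ 546. -299.  145.] [587. -80. 162.]
post tops [[ 575. -298.  179.]
 [ 583. -291.  181.]
 [ 582. -288.  180.]
 [ 578. -286.  177.]
 [ 568. -233.  185.]
 [ 564. -236.  176.]
 [ 581.  -91.  184.]
 [ 579.  -87.  182.]
 [ 576.  -84.  180.]
 [ 575.  -82.  178.]
 [ 587.  -87.  176.]]
base ((597.1708984375, -289.6575622558594), (478.28253173828125, 293.8141174316406), 75.24889373779297)
top knob 133 [ 563.2 -233.6  211.6] [ 550. -248.  198.] [ 577. -222.  219.]
[ 563.5 -236.4  201.8]
bar 539 ((572.3112182617188, -190.24069213867188), (216.53501892089844, 37.3126335144043), 85.16911315917969) [ 545. -298.  146.] [583. -82. 161.]
post tops [[ 585.  -87.  178.]
 [ 582.  -89.  181.]
 [ 581.  -82.  178.]
 [ 579. -284.  182.]
 [ 578.  -84.  182.]
 [ 576. -286.  184.]
 [ 575.  -86.  184.]
 [ 574. -290.  184.]
 [ 573.  -94.  181.]
 [ 571.  -85.  176.]
 [ 569. -293.  183.]]
base ((662.7770385742188, -215.6336212158203), (214.7154083251953, 269.6202392578125), 0.2347167432308197)
```

View pics/crop.png

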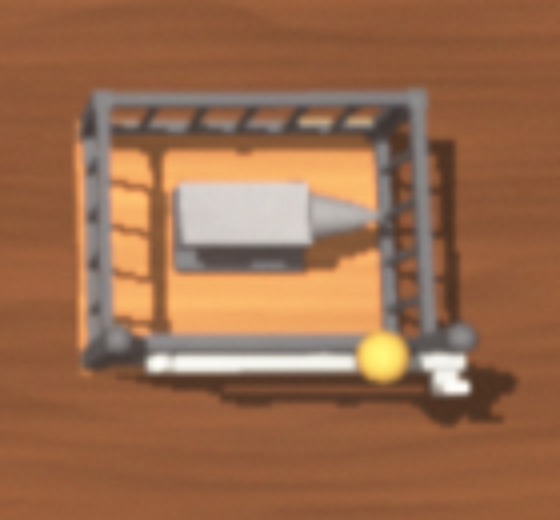

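The knob comes out at (564, -236.5, 201.5), which agrees with the given height of 202. The post tops put the pen's yaw at about -0.02 rad and the hinge near (579.5, -97). I'll move above the knob with the jaws closing across the gate (tool yaw about 1.55).

```bash
python3 -m creep '[{"jaw":1,"xyz":[100,-47,-40],"angular":[0,0,-0.27]},{"jaw":1,"xyz":[401,-188,-40],"angular":[0,0,-1.09]},{"jaw":1,"xyz":[401,-188,-40],"angular":[0,0,-1.09]},{"jaw":1,"xyz":[401,-188,-40],"angular":[0,0,-1.09]},{"jaw":1,"xyz":[401,-188,-40],"angular":[0,0,-1.09]},{"jaw":1,"xyz":[401,-188,-40],"angular":[0,0,-1.09]},{"jaw":1,"xyz":[401,-188,-40],"angular":[0,0,-1.09]},{"jaw":1,"xyz":[401,-188,-40],"angular":[0,0,-1.09]},{"jaw":1,"xyz":[401,-188,-40],"angular":[0,0,-1.09]},{"jaw":1,"xyz":[401,-188,-40],"angular":[0,0,-1.09]},{"jaw":1,"xyz":[401,-188,-40],"angular":[0,0,-1.09]},{"jaw":1,"xyz":[401,-188,-40],"angular":[0,0,-1.09]}]'
python3 - <<'E'
from h import *
from scipy.optimize import least_squares
s=ctrl.read_state(); print(s['clock'],s['eef_pos'],s['tool_rot'],s['qpos'],s['force'])
im,d=viewer.get_image('wrist'); save('w1',im)
R=silhouettes('wrist','anvil_knob'); hsv=cv2.cvtColor(im,cv2.COLOR_RGB2HSV)
for r in R[:2]:
    print(r['score'],r['xy'])
    b=r['pixels']&(hsv[...,1]>110)&(hsv[...,0]>15)&(hsv[...,0]<35)
    P=cloud('wrist',b,d); P=P[(P[:,2]>190)&(P[:,2]<230)]
    if len(P)>20: print(len(P),least_squares(lambda x:np.linalg.norm(P-x,axis=1)-15,P.mean(0)-[0,0,8],loss='soft_l1').x.round(1))
E
```

```text
clock: 2.2
eef_pos: [563.3, -238.4, 290.3]
tool_rot: [-3.141, 0.0, 1.546]
force: [0.5, -0.4, -0.1]
width: 85.2
gripper_force: 0.0
2.2 [ 563.31053427 -238.36346481  290.34521845] [-3.14140902e+00  3.22170831e-04  1.54583593e+00] [ 0.52688433  0.54333033 -0.27768388  1.57464555  0.1648424   1.04677043
  0.17954168] [ 0.49789462 -0.37974533 -0.11685116]
0.76 [281.8, 201.7]
1368 [ 564.8 -236.   201.8]
```

View pics/w1.png

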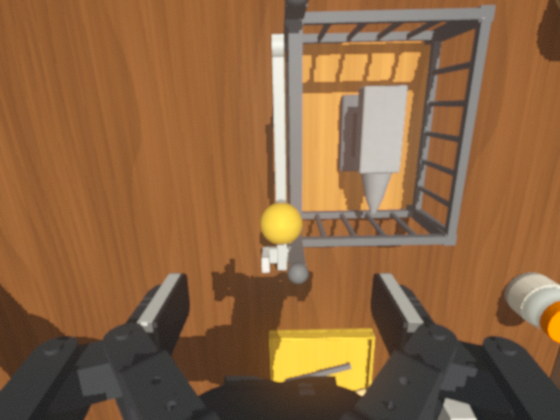

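The wrist picture shows the brass ball at (281,223), midway between the jaws and clear of the post at (298,272). It measures (564.8, -236, 201.8). I descend and pinch.

```bash
python3 -m creep '[{"jaw":1,"xyz":[2,1,45],"angular":[0,0,0]},{"jaw":1,"xyz":[2,1,88],"angular":[0,0,0]},{"jaw":1,"xyz":[2,1,88],"angular":[0,0,0]},{"jaw":1,"xyz":[2,1,88],"angular":[0,0,0]},{"jaw":-1,"xyz":[2,1,88],"angular":[0,0,0]},{"jaw":-1,"xyz":[2,1,88],"angular":[0,0,0]},{"jaw":-1,"xyz":[2,1,88],"angular":[0,0,0]},{"jaw":-1,"xyz":[2,1,88],"angular":[0,0,0]},{"jaw":-1,"xyz":[2,1,88],"angular":[0,0,0]},{"jaw":-1,"xyz":[2,1,88],"angular":[0,0,0]},{"jaw":-1,"xyz":[2,1,88],"angular":[0,0,0]}]'
```

```text
clock: 3.68
eef_pos: [564.3, -235.4, 203.4]
tool_rot: [-3.141, 0.0, 1.548]
force: [-3.1, 0.6, 6.7]
width: 26.8
gripper_force: 58.5
```

```bash
python3 -m creep '[{"jaw":-1,"xyz":[3.5,0,-7],"angular":[0,0,0]},{"jaw":-1,"xyz":[7.5,0,-14.5],"angular":[0,0,0]},{"jaw":-1,"xyz":[12,0,-21.5],"angular":[0,0,0]},{"jaw":-1,"xyz":[16.5,0,-28],"angular":[0,0,0]},{"jaw":-1,"xyz":[16.5,0,-28],"angular":[0,0,0]},{"jaw":-1,"xyz":[16.5,0,-28],"angular":[0,0,0]},{"jaw":-1,"xyz":[16.5,0,-28],"angular":[0,0,0]}]'
python3 - <<'E'
from h import *
im,d=viewer.get_image('scene'); a=im[60:230,150:330]; w,_=viewer.get_image('wrist')
save('s2',np.hstack([cv2.resize(a,(400,378)),cv2.resize(w,(400,378))]))
# swing waypoints in tool axes from now: radius at 0.25 rad: local (-13,-123.4)
th=-0.02; psi=1.548
rot=lambda a:np.array([[np.cos(a),-np.sin(a)],[np.sin(a),np.cos(a)]])
p0=np.array([-13,-123.4])
for f in np.arange(0,1.46,.1):
    dw=(rot(th-f)-rot(th))@p0
    print(round(f,2),(dw@[np.cos(psi),np.sin(psi)]).round(1),(dw@[np.sin(psi),-np.cos(psi)]).round(1))
E
```

```text
clock: 4.55
eef_pos: [564.4, -217.4, 229.5]
tool_rot: [-3.139, -0.002, 1.55]
force: [-4.8, 3.1, -6.0]
width: 27.1
gripper_force: 59.6
0.0 0.0 0.0
0.1 1.9 -12.3
0.2 5.0 -24.3
0.3 9.3 -35.9
0.4 14.7 -47.1
0.5 21.2 -57.6
0.6 28.7 -67.5
0.7 37.2 -76.5
0.8 46.5 -84.7
0.9 56.6 -91.9
1.0 67.4 -98.1
1.1 78.7 -103.1
1.2 90.5 -107.0
1.3 102.6 -109.7
1.4 114.9 -111.1
```

View pics/s2.png

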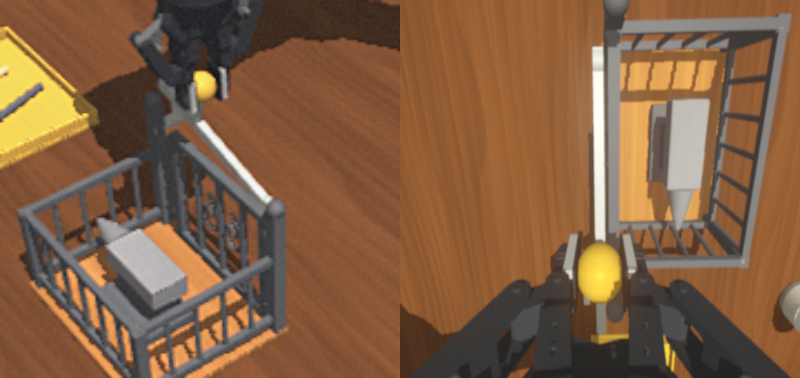

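The left half shows the bar lifted clear of the catch with the gate still shut. The right half shows the ball firmly between the pads at (600,272). I swing along the arc, turning the tool with the gate.

```bash
python3 -m creep '[{"jaw":-1,"xyz":[0.8,-6,0],"angular":[0,0,0.05]},{"jaw":-1,"xyz":[1.9,-12.3,0],"angular":[0,0,0.1]},{"jaw":-1,"xyz":[5,-24.3,0],"angular":[0,0,0.2]},{"jaw":-1,"xyz":[9.3,-35.9,0],"angular":[0,0,0.3]},{"jaw":-1,"xyz":[14.7,-47.1,0],"angular":[0,0,0.4]},{"jaw":-1,"xyz":[21.2,-57.6,0],"angular":[0,0,0.5]},{"jaw":-1,"xyz":[28.7,-67.5,0],"angular":[0,0,0.6]},{"jaw":-1,"xyz":[28.7,-67.5,0],"angular":[0,0,0.6]},{"jaw":-1,"xyz":[28.7,-67.5,0],"angular":[0,0,0.6]}]'
python3 - <<'E'
from h import *
im,d=viewer.get_image('scene'); a=im[60:230,150:330]; w,_=viewer.get_image('wrist')
save('s3',np.hstack([cv2.resize(a,(400,378)),cv2.resize(w,(400,378))]))
th=-0.02; rot=lambda a:np.array([[np.cos(a),-np.sin(a)],[np.sin(a),np.cos(a)]])
p0=np.array([-13,-123.4]); psi=1.55-.6
for f in np.arange(.7,1.46,.1):
    dw=(rot(th-f)-rot(th-.6))@p0
    print(round(f,2),(dw@[np.cos(psi),np.sin(psi)]).round(1),(dw@[np.sin(psi),-np.cos(psi)]).round(1))
E
```

```text
clock: 5.78
eef_pos: [498.4, -188.0, 230.2]
tool_rot: [-3.141, 0.0, 0.95]
force: [-5.0, 2.4, -2.9]
width: 27.2
gripper_force: 59.8
0.7 1.9 -12.3
0.8 5.0 -24.3
0.9 9.3 -35.9
1.0 14.8 -47.0
1.1 21.3 -57.6
1.2 28.8 -67.4
1.3 37.3 -76.5
1.4 46.7 -84.6
```

View pics/s3.png

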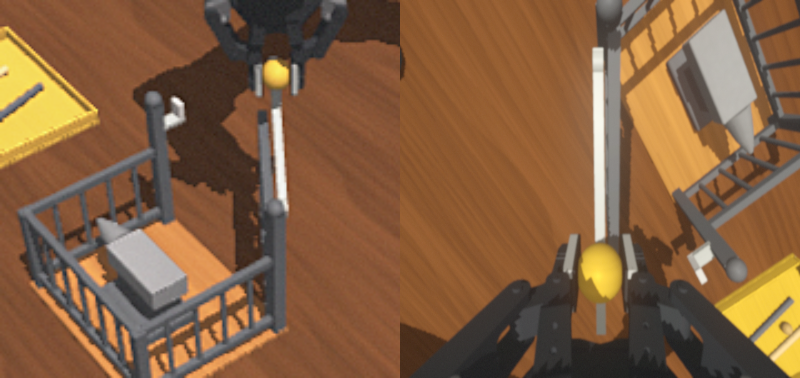

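The gate has followed to about 0.6 rad, with the ball still held and the forces small. I continue to 1.4 rad.

```bash
python3 -m creep '[{"jaw":-1,"xyz":[0.8,-6,0],"angular":[0,0,0.05]},{"jaw":-1,"xyz":[3.3,-18,0],"angular":[0,0,0.15]},{"jaw":-1,"xyz":[7,-30,0],"angular":[0,0,0.25]},{"jaw":-1,"xyz":[12,-41.5,0],"angular":[0,0,0.35]},{"jaw":-1,"xyz":[18,-52,0],"angular":[0,0,0.45]},{"jaw":-1,"xyz":[25,-62.5,0],"angular":[0,0,0.55]},{"jaw":-1,"xyz":[33,-72,0],"angular":[0,0,0.65]},{"jaw":-1,"xyz":[42,-80.5,0],"angular":[0,0,0.75]},{"jaw":-1,"xyz":[46.7,-84.6,0],"angular":[0,0,0.8]},{"jaw":-1,"xyz":[46.7,-84.6,0],"angular":[0,0,0.8]},{"jaw":-1,"xyz":[46.7,-84.6,0],"angular":[0,0,0.8]}]'
```

```text
clock: 7.25
eef_pos: [456.8, -101.1, 230.5]
tool_rot: [-3.141, 0.001, 0.148]
force: [-6.1, 2.2, -0.2]
width: 27.3
gripper_force: 60.1
```

```bash
python3 -m creep '[{"jaw":-1,"xyz":[-4.5,0,6.5],"angular":[0,0,0]},{"jaw":-1,"xyz":[-9,0,13.5],"angular":[0,0,0]},{"jaw":-1,"xyz":[-12.5,0,19],"angular":[0,0,0]},{"jaw":-1,"xyz":[-15,0,23.5],"angular":[0,0,0]},{"jaw":-1,"xyz":[-15,0,23.5],"angular":[0,0,0]},{"jaw":-1,"xyz":[-15,0,23.5],"angular":[0,0,0]},{"jaw":0.4,"xyz":[-15,0,23.5],"angular":[0,0,0]},{"jaw":1,"xyz":[-15,0,23.5],"angular":[0,0,0]},{"jaw":1,"xyz":[-15,0,23.5],"angular":[0,0,0]},{"jaw":1,"xyz":[-15,0,23.5],"angular":[0,0,0]},{"jaw":1,"xyz":[-15,0,23.5],"angular":[0,0,0]},{"jaw":1,"xyz":[-15,0,23.5],"angular":[0,0,0]}]'
python3 - <<'E'
from h import *
w,_=viewer.get_image('wrist'); im,d=viewer.get_image('scene')
save('s4',np.hstack([cv2.resize(im[60:230,150:330],(400,378)),cv2.resize(w,(400,378))]))
E
```

```text
clock: 8.75
eef_pos: [442.3, -103.4, 206.8]
tool_rot: [-3.142, -0.0, 0.148]
force: [0.1, -0.3, -0.2]
width: 85.3
gripper_force: 0.0
```

View pics/s4.png

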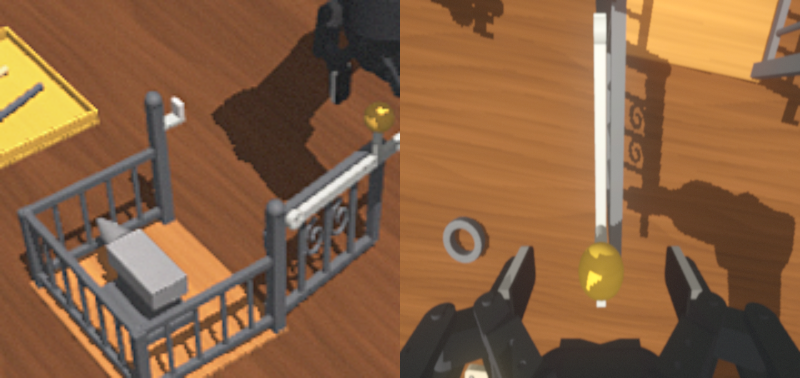

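The gate stands open at about 80°, the bar lies level, and the ball is free between the open jaws at (600,272). I back straight up.

```bash
python3 -m creep '[{"jaw":1,"xyz":[0,0,-40],"angular":[0,0,0]},{"jaw":1,"xyz":[0,0,-100],"angular":[0,0,0]},{"jaw":1,"xyz":[0,0,-100],"angular":[0,0,0]},{"jaw":1,"xyz":[0,0,-100],"angular":[0,0,0]},{"jaw":1,"xyz":[0,0,-100],"angular":[0,0,0]}]'
python3 - <<'E'
from h import *
from scipy.optimize import least_squares
im,d=viewer.get_image('wrist'); r=silhouettes('wrist','anvil_knob')[0]; hsv=cv2.cvtColor(im,cv2.COLOR_RGB2HSV)
b=r['pixels']&(hsv[...,1]>110)&(hsv[...,0]>15)&(hsv[...,0]<35)
P=cloud('wrist',b,d); P=P[(P[:,2]>180)&(P[:,2]<240)]
k=least_squares(lambda x:np.linalg.norm(P-x,axis=1)-15,P.mean(0)-[0,0,8],loss='soft_l1').x
v=k[:2]-[579.5,-97]; a0=np.arctan2(-140,-13)-.02
print(k.round(1),'open',(a0-np.arctan2(v[1],v[0]))%(2*np.pi))
im,d=viewer.get_image('scene'); save('s5',im)
E
```

```text
clock: 9.48
eef_pos: [441.3, -103.2, 305.6]
tool_rot: [-3.141, 0.003, 0.148]
force: [-1.1, 0.3, -0.5]
width: 85.3
gripper_force: 0.0
[ 437.6 -105.   201.9] open 1.4015424294947514
```

View pics/s5.png

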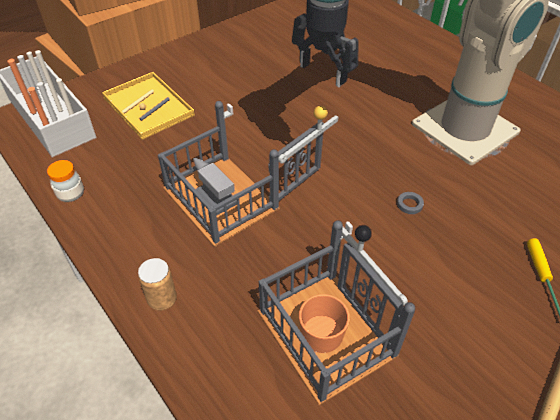

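The picture shows the gate open (1.40 rad measured), with the knob at (320,113) at z 201.9, so the bar is down. The pot pen at (335,310) is shut and untouched, and the arm is clear.

```bash
python3 -c "
from cell import ctrl
print(ctrl.finish_job())"
```

```text
the job is handed in; nothing more can be done
None
```

The anvil pen's gate is open at about 1.40 rad with its latch bar back down, the pot pen was left shut and latched, and the job was handed in at about 9.6 s; the hand-in returned no verdict.

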